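# Rock a stuck vial block out of a dry-block heater

## Task

The aluminium vial block is stuck in the well of the small dry-block heater, and the heater's well has to be inspected. Take the block by its black lifting grip and rock it sideways, raising its left and right sides in turn so that it walks up out of the springs that grip those sides; a straight pull would only lift the whole heater, which must stay standing on the table about where it is. When the block is free, hold it level and still over its well, just clear of the heater's top plate (about two fingers' width), and finish while still holding it there. It carries sample vials, so never tip it far or jerk it, and leave the other things on the table alone.

Things in the scene. Friction and masses are not known exactly. Their poses are not given: they have to be found in the camera images.
- heater: low white dry-block heater, 203 (x) x 170 (y) x 69 mm high, 2 kg, loose on four rubber feet. Origin: centre of its underside on the table; its x points from its sloping grey console (front, robot side) to its back, y to its left, z up. Flat aluminium plate round the well, 69 mm above the table. Only friction and weight hold it: an upward pull of 20 N lifts it
- well (a point): middle of the mouth of the heater's well, level with its top plate (69 mm above the heater's underside, 35 mm behind its origin). The well is 83 (x) x 58 (y) mm and 35 mm deep (floor 34 mm above the table): it leaves 3 mm beside the block left and right, 1.5 mm front and back, so the block can rock about x by some 0.15 rad either way
- left_spring (a point): where the left spring touches the block: 26 mm left of the well's middle, 24 mm above the well floor. A brass bar along x, pressed by a spring (gives 5 mm) on the block's left face with about 16 N; friction there holds that side with about 14 N. Both sides together hold more than the heater weighs; one side alone holds less
- right_spring (a point): the same for the right spring, 26 mm right of the well's middle, 24 mm above the well floor
- vial_block: aluminium block 80 (x) x 52 (y) x 50 mm high, about 0.45 kg, three capped vials standing in its corner wells (tops 61 mm above its underside), one well empty. Origin: centre of its underside; axes as the heater's. It starts standing on the well floor. Its 80 mm long faces at y = +26 and -26 mm are its left and right sides; it leaves the springs when its underside has risen 24 to 28 mm
- grip (a point): middle of the black ribbed lifting grip on the block: an upright plate 28 (x) x 14 (y) x 34 mm high, this point 85 mm above the block's underside (plate from 68 to 102 mm). Take it from above, fingers closing along the block's y; the vials stand beyond x = +17 and -17 mm, so fingers 22 mm wide pass between them
- left_end (a point): middle of the block's lower left edge: y = +26 mm in the block's frame, at its underside
- right_end (a point): middle of the block's lower right edge: y = -26 mm in the block's frame, at its underside
- jar: small clear sample jar with a white lid, 39 mm wide, 46 mm high, bystander to the left; origin: centre of its underside
- timer: white lab timer with a grey display and a red button, 58 x 62 x 18 mm, bystander to the left; origin: centre of its underside
- loose_vial: vial with a blue cap, 19 mm wide, 32 mm high, standing on the table to the left, bystander; origin: centre of its underside
- tip_box: blue pipette-tip box with a clear lid, 87 x 118 x 74 mm, bystander to the right; origin: centre of its underside
- marker: black and grey marker pen, 124 mm long, 13 mm thick, lying to the right, bystander; origin: under its middle

How it is judged (in metres and radians):
On the way, in this order (a step that is already met when the one before it is completed fails the run):
1. the block is rocked in the well: one of its sides stands 3 mm or more higher than the other while it still sits deep in the well (((z of left_end in the frame of heater above 0.038 m and z of right_end in the frame of heater below 0.035 m) or (z of right_end in the frame of heater above 0.038 m and z of left_end in the frame of heater below 0.035 m) or (z of left_end in the frame of heater above 0.041 m and z of right_end in the frame of heater below 0.038 m) or (z of right_end in the frame of heater above 0.041 m and z of left_end in the frame of heater below 0.038 m) or (z of left_end in the frame of heater above 0.044 m and z of right_end in the frame of heater below 0.041 m) or (z of right_end in the frame of heater above 0.044 m and z of left_end in the frame of heater below 0.041 m) or (z of left_end in the frame of heater above 0.047 m and z of right_end in the frame of heater below 0.044 m) or (z of right_end in the frame of heater above 0.047 m and z of left_end in the frame of heater below 0.044 m))), for 0.05 s.
2. both its sides have come up at least 12 mm, the block still in the well (z of each of left_end, right_end in the frame of heater above 0.046 m and z of vial_block in the frame of heater below 0.068 m), for 0.05 s.
At the end, for the whole second after the job is handed in: the fingers hold the block still over its well (centre within 25 mm), level within 7 degrees, its lower side edges 4 mm or more and its underside at most 60 mm above the heater's top plate, touching nothing of the heater, which stands flat on the table within 50 mm of where it was (z of each of left_end, right_end in the frame of well above 0.004 m and z of vial_block in the frame of well below 0.06 m and horizontal distance between vial_block and well below 0.025 m and angle between vial_block's own z axis and vertical below 0.12 rad and linear speed of vial_block below 0.02 m/s and contact force between the fingers and vial_block above 3 N and contact force between vial_block and heater below 0.3 N and height (world z) of heater below 0.003 m and angle between heater's own z axis and vertical below 0.03 rad and distance of heater from where it was at the start of the episode below 0.05 m); the arm keeps its last pose, push and grip.
It fails at once if the heater is lifted or tipped: its base rises more than 6 mm or tips more than 5 degrees (height (world z) of heater above 0.006 m or angle between heater's own z axis and vertical above 0.087 rad).
It fails at once if the block is tipped more than 23 degrees (angle between vial_block's own z axis and vertical above 0.4 rad).
It fails at once if the block is jerked: it moves faster than 0.35 m/s (linear speed of vial_block above 0.35 m/s).
It fails at once if a bystander is moved more than 30 mm (distance of any of jar, timer, loose_vial, tip_box, marker from where it was at the start of the episode above 0.03 m).
It also fails if it takes over 40 s, if anything falls off the work surface, if the arm or the gripper's body presses on something with over 40 N, if the wrist force passes 120 N, or if a joint passes its speed limit or range.

## Robot

A 6-joint arm with a two-finger parallel gripper is mounted at the origin on a cart in front of the work surface, level with it; the furniture and walls round the work are solid. World frame = base frame: x ahead of the robot, y to its left, z up, the work surface at z = 0. Lengths are in mm, angles in degrees, forces in N, time in s.
With the tool pointing down it reaches from about 250 to 775 mm from the base axis. Payload 8.9 kg.
Tool frame: the origin (TCP) lies on the front face of the gripper's body, between the roots of the fingers; the fingertips stand 73 mm ahead of it and the grasp point (between the pads) lies 54 mm ahead of it; y points along the fingers, x is the direction in which the jaws open and shut, and the axes are right-handed (so a half turn about y gives the same grasp; the last joint's range is limited). The gripper opens to 85 mm and grips with 20 to 120 N. Pads are 22 mm wide; open, the fingers measure 114 mm over their backs; the gripper's body (76 mm by 85 mm) begins 54 mm behind the grasp point. The pads swing forward as they close: fully open they stand 13 mm farther back than shut.
Start: joints at [-80.289, 16.656, -8.789, 64.555, 0, 82.019], TCP at [159.557, -500.165, 303.905] pointing down, gripper open.
Joint ranges: [-144.48, 144.48], [-52.06, 99.96], [-74.48, 78.29], [-112.23, 115.85], [-86.99, 84.42], [-180, 180]. Speed limits (degrees/s): [127.2, 127.2, 159.86, 180, 180, 180].

## Interface

Orientations are given as [roll, pitch, yaw] about the fixed x, y, z axes, in that order (R = Rz(yaw) Ry(pitch) Rx(roll)).
In Python, from plant import manip gives the robot as it stands.
- The arm moves only by the shell command python3 -m inch 'ROWS' [FORCE]. ROWS is JSON, a list of rows, each an object with "dp": the shift along the tool's x, y, z in m, a list of three; "dr": the turn, a rotation vector about the tool's x, y, z in rad, a list of three; "grip": the gripper's target within -1 to 1 (shut at 1, half-way at 0, fully open at -1). A call has 1 to 10 rows; each row is the pose to reach, as a shift and turn from the pose measured when the call began, along the tool's axes at that moment; what a row does not reach only later rows make up. A row lasts 1/10 s, in which the tool goes at most 50 mm and 8.59 degrees, less where a joint would pass 70% of its speed; a pose out of reach is approached as far as the arm can. A call with a gripper value outside its range is refused whole. The fingers move at their own pace and stop on an object; FORCE is the grip in N (left out, the last holds). Time passes only in rows, so rows that repeat a pose let the fingers close. It gives the time, the measured TCP pose, the force and the opening at its end, in the units of the state.
- manip.get_obs(): the state, without advancing time (a new reading comes with each control period).
- manip.snapshot(name): name is "side" or "top" or "wrist"; returns the picture (480x640x3 uint8, red, green, blue); there is no depth.
- manip.calibration(name): a dict with "vertical_fov" (degrees; the focal length in pixels is half the picture's height over the tangent of half this angle, whatever the lens; pixels are square), "cx", "cy" (the principal point, pixels), "dist" ([k1, k2, p1, p2, k3] as OpenCV has them; the pictures are not rectified), "extrinsics" (4x4, takes a point from camera to world coordinates); the wrist camera has in their place "mount" (4x4, takes a point from camera to tool coordinates, whose origin is the TCP and whose axes are the tool frame's). Camera axes: x right, y down, z forward; pixel columns grow to the right and rows downward; lengths in mm; the calibration is good to about 2 mm. A picture is of the moment at which its call begins: read the wrist's pose just before it. calibration takes no time and is no camera call.
- manip.job_done(): hands the job in, once; it reports no verdict.
Trained networks look in the newest picture that a camera, given by its name, has taken for a name from the list of things; names that differ only in an ending like _2 or _b are one class to them, and where a whole thing is asked for, a point or a joint stands for the part that bears it (a point fixed in the world has none). Each returns a list of dicts, best first, with "confidence" (0 to 1); they miss things now and then, are a little off and sometimes report something else, mostly with a low value. They report only what shows in the picture. A call takes as long as a camera call.
- manip.trace(camera, thing): "region" (480x640 bool, what is visible of it) and "extent" ([left, top, width, height] in pixels, round what is visible of it).
The state is a dict: "clock": time; "joint_pos": joint angles; "qvel": joint speeds; "joint_torque": joint torques, N m; "tcp_pos": TCP position; "tcp_rot": TCP orientation; "force": force on the tool from outside, world axes, zero at the start; "ft_torque": the same for the moment, N m; "finger_gap": finger opening in mm.
Only numpy, scipy, OpenCV 4.12 (cv2) and the standard library are available. Lean on these libraries where they do the work, as an engineer would, in place of code of your own. Each camera call takes 0.05 s, during which the arm holds its last target.

## Working session

There is one attempt and no reset: what is moved stays moved. The work goes in short steps, Python scripts to look and compute and a shell command to move; the robot and the scene stay as the last step left them, time stands still between calls to the robot, and variables do not carry over. Pictures are saved under pics/ and viewed, and the job is handed in when it is done.

```bash
ls; mkdir -p pics; python3 - <<'E'
from plant import manip
import cv2,numpy as np
np.set_printoptions(precision=4,suppress=True)
o=manip.get_obs(); print(o)
for n in ("side","top"):
    im=manip.snapshot(n); cv2.imwrite(f"pics/{n}0.png",im[:,:,::-1]); print(n,manip.calibration(n))
    for t in ("heater","vial_block","grip"):
        for r in manip.trace(n,t)[:2]: print(t,r["confidence"],r["extent"])
print(manip.calibration("wrist"))
E
```

```text
pics
{'clock': 0.0, 'joint_pos': array([-80.2884,  16.6878,  -8.8287,  64.5529,  -0.0003,  82.0195]), 'qvel': array([0.1064, 0.0477, 0.1067, 0.0474, 0.0277, 0.0907]), 'joint_torque': array([ -0.0022, -53.7143,  33.1371,   0.0159,  -0.0005,  -0.    ]), 'tcp_pos': array([ 159.5043, -499.8545,  303.3584]), 'tcp_rot': array([-89.9906,   0.0687, -72.3079]), 'force': array([-0.1776,  0.1658,  0.3476]), 'ft_torque': array([0.0682, 0.0158, 0.0006]), 'finger_gap': 85.04739648574973}
side {'vertical_fov': 45.61057903914024, 'cx': 316.2163786467873, 'cy': 239.5971578969404, 'dist': array([-0.0746,  0.    ,  0.    ,  0.    ,  0.    ]), 'extrinsics': array([[  -0.9822,   -0.1088,    0.1528,  320.2305],
       [  -0.1874,    0.5287,   -0.8278, 1057.3691],
       [   0.0092,   -0.8418,   -0.5397,  795.2023],
       [   0.    ,    0.    ,    0.    ,    1.    ]])}
heater 0.81 [279.4, 242.6, 105.0, 78.1]
vial_block 0.62 [298.7, 234.7, 40.7, 37.6]
grip 0.92 [301.1, 234.2, 40.5, 40.8]
top {'vertical_fov': 56.57211811802208, 'cx': 320.92347583329723, 'cy': 242.6513475759455, 'dist': array([-0.0258,  0.    ,  0.    ,  0.    ,  0.    ]), 'extrinsics': array([[   0.0234,   -0.9919,    0.1252,  373.3491],
       [  -0.9997,   -0.0219,    0.0129,  -45.489 ],
       [  -0.01  ,   -0.1254,   -0.9921, 1103.0849],
       [   0.    ,    0.    ,    0.    ,    1.    ]])}
heater 0.59 [252.2, 212.0, 79.4, 95.4]
vial_block 0.79 [277.6, 224.4, 27.9, 31.0]
vial_block 0.41 [250.0, 208.0, 79.8, 98.3]
{'vertical_fov': 59.38289773232049, 'cx': 313.2561514750106, 'cy': 238.07243775825927, 'dist': array([-0.0288,  0.    ,  0.    ,  0.    ,  0.    ]), 'mount': array([[  1.    ,  -0.0008,  -0.0009,   0.393 ],
       [  0.0006,  -0.2789,   0.9603, -69.5383],
       [ -0.0011,  -0.9603,  -0.2789,  70.8346],
       [  0.    ,   0.    ,   0.    ,   1.    ]])}
```

View images.

View pics/side0.png

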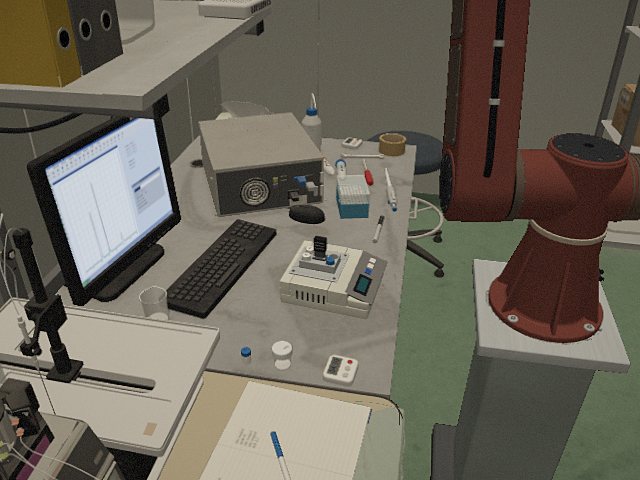

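View pics/top0.png

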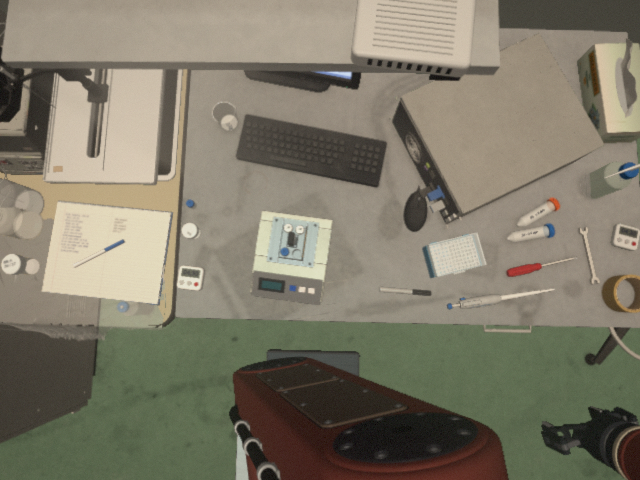

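Side view: heater at about (335,275) with the block's black grip at (320,243). Top view: heater at about (291,258), grip near (294,237), the console toward the robot and a slight yaw. I'll measure these.

```bash
cat > h.py <<'E'
from plant import manip
import cv2,numpy as np
from scipy.spatial.transform import Rotation as Ro
np.set_printoptions(precision=4,suppress=True)
def cam(n,obs=None):
    c=manip.calibration(n); f=240/np.tan(np.radians(c["vertical_fov"]/2))
    K=np.array([[f,0,c["cx"]],[0,f,c["cy"]],[0,0,1]])
    if n=="wrist":
        T=np.eye(4);T[:3,:3]=Ro.from_euler("xyz",obs["tcp_rot"],degrees=True).as_matrix();T[:3,3]=obs["tcp_pos"]
        E=T@c["mount"]
    else: E=c["extrinsics"]
    return K,c["dist"],E
def ray(n,px,obs=None):
    K,d,E=cam(n,obs); u=cv2.undistortPoints(np.array([[px]],float),K,d)[0,0]
    return E[:3,3],E[:3,:3]@np.array([u[0],u[1],1])
def onz(n,px,z,obs=None):
    o,r=ray(n,px,obs); return o+r*(z-o[2])/r[2]
def tri(rs):
    A=np.zeros((3,3));b=np.zeros(3)
    for o,r in rs:
        r=r/np.linalg.norm(r);P=np.eye(3)-np.outer(r,r);A+=P;b+=P@o
    p=np.linalg.solve(A,b); return p,[np.linalg.norm((np.eye(3)-np.outer(r,r)/(r@r))@(p-o)) for o,r in rs]
def proj(n,P,obs=None):
    K,d,E=cam(n,obs);M=np.linalg.inv(E)
    return cv2.projectPoints(np.atleast_2d(P).astype(float),cv2.Rodrigues(M[:3,:3])[0],M[:3,3],K,d)[0][:,0]
E
python3 - <<'E'
import cv2
a=cv2.imread("pics/top0.png")[200:315,235:345]; cv2.imwrite("pics/topz.png",cv2.resize(a,None,fx=5,fy=5,interpolation=2))
a=cv2.imread("pics/side0.png")[225:325,270:395]; cv2.imwrite("pics/sidez.png",cv2.resize(a,None,fx=6,fy=6,interpolation=2))
E
```

```text
(no output)
```

View pics/topz.png

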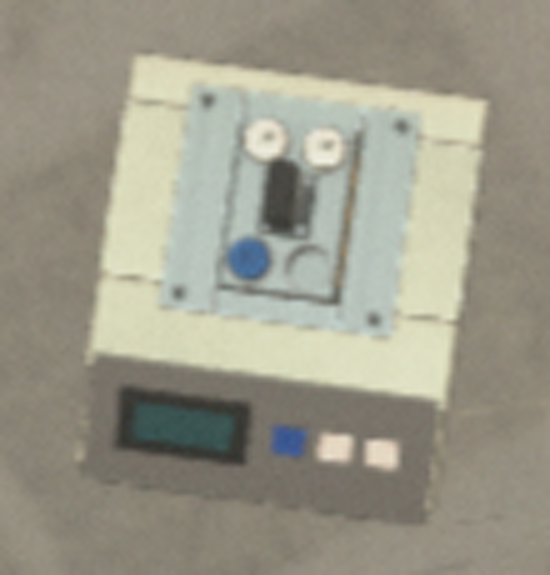

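View pics/sidez.png

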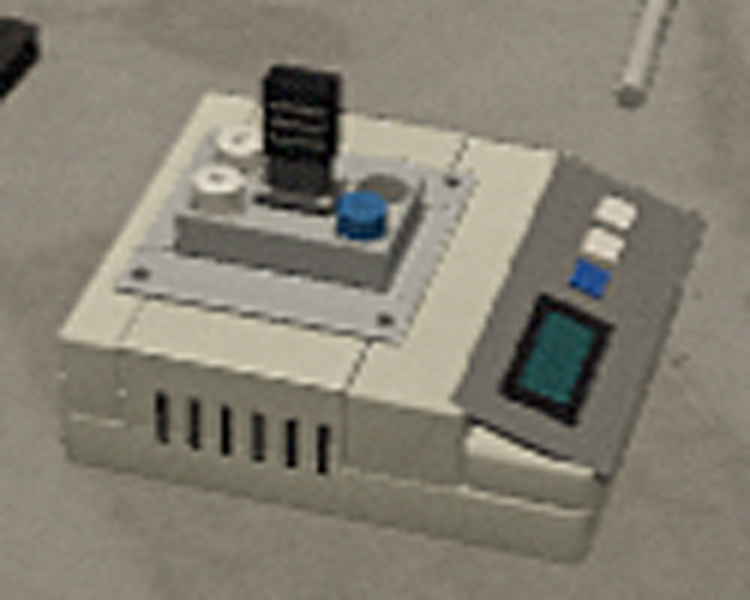

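```bash
python3 - <<'E'
from h import *
t=lambda x,y:(235+x/5,200+y/5)
s=lambda x,y:(270+x/6,225+y/6)
S=[onz("top",t(*p),69) for p in [(208,100),(401,126),(373,319),(178,293)]]
S2=[onz("side",s(*p),69) for p in [(141,273),(385,320),(453,182)]]
print("screws top",*S,"\nside BL,FL,FR",*S2)
S=np.array(S); c=S.mean(0); print("plate c",c)
print("yaw est", np.degrees(np.arctan2(*(S[0]-S[3])[[1,0]])),np.degrees(np.arctan2(*(S[1]-S[2])[[1,0]])),np.degrees(np.arctan2(*(S[0]-S[1])[[1,0]]))-90)
# top corners of heater back-left back-right
B=[onz("top",t(*p),67) for p in [(135,57),(487,101)]];print("back",B,np.degrees(np.arctan2(*(B[0]-B[1])[[1,0]]))-90)
# block corners z=84
C=np.array([onz("top",t(*p),84) for p in [(240,113),(362,130),(338,300),(220,285)]]);print("block",C.mean(0))
# grip top centre
print(onz("top",t(281,192),136), onz("side",s(302,71),136))
E
```

```text
screws top [555.2914  73.5468  69.    ] [544.8501 -17.683   69.    ] [453.7246  -6.9384  69.    ] [463.7938  84.2725  69.    ] 
side BL,FL,FR [550.8895  75.69    69.    ] [459.6406  86.2134  69.    ] [448.58    -5.0236  69.    ]
plate c [504.415   33.2995  69.    ]
yaw est -6.685892021743714 -6.724692851358451 -6.529095795570683
back [array([575.5516, 109.135 ,  67.    ]), array([557.994, -57.857,  67.   ])] -6.00204366352645
block [503.6199  32.1638  84.    ]
[503.324   32.3457 136.    ] [500.2444  33.6658 136.    ]
```

```bash
python3 -m inch '[{"dp":[-0.04,0.004,0.049],"dr":[0,-0.14,0],"grip":-1},{"dp":[-0.075,0.008,0.091],"dr":[0,-0.29,0],"grip":-1},{"dp":[-0.106,0.012,0.128],"dr":[0,-0.43,0],"grip":-1},{"dp":[-0.137,0.016,0.165],"dr":[0,-0.57,0],"grip":-1},{"dp":[-0.168,0.02,0.202],"dr":[0,-0.71,0],"grip":-1},{"dp":[-0.199,0.024,0.24],"dr":[0,-0.86,0],"grip":-1},{"dp":[-0.23,0.028,0.277],"dr":[0,-1.0,0],"grip":-1},{"dp":[-0.261,0.03,0.315],"dr":[0,-1.15,0],"grip":-1},{"dp":[-0.29,0.032,0.35],"dr":[0,-1.3,0],"grip":-1},{"dp":[-0.32,0.034,0.386],"dr":[0,-1.45,0],"grip":-1}]' 60
```

```text
clock: 1.4
tcp_pos: [429.5, -78.2, 270.2]
tcp_rot: [-90.0, -0.0, 11.1]
force: [0.1, -0.4, 0.4]
finger_gap: 85.3
```

```bash
python3 -m inch '[{"dp":[0.016,0.002,0.016],"dr":[0,-0.14,0],"grip":-1},{"dp":[0.032,0.004,0.032],"dr":[0,-0.28,0],"grip":-1},{"dp":[0.048,0.006,0.048],"dr":[0,-0.42,0],"grip":-1},{"dp":[0.062,0.008,0.062],"dr":[0,-0.57,0],"grip":-1},{"dp":[0.074,0.01,0.074],"dr":[0,-0.71,0],"grip":-1},{"dp":[0.082,0.01,0.082],"dr":[0,-0.85,0],"grip":-1},{"dp":[0.088,0.01,0.088],"dr":[0,-1.0,0],"grip":-1},{"dp":[0.092,0.01,0.092],"dr":[0,-1.14,0],"grip":-1},{"dp":[0.093,0.01,0.094],"dr":[0,-1.262,0],"grip":-1},{"dp":[0.093,0.01,0.094],"dr":[0,-1.262,0],"grip":-1}]'
python3 - <<'E'
from h import *
o=manip.get_obs();print(o["tcp_pos"],o["tcp_rot"],o["joint_pos"])
im=manip.snapshot("wrist")
cv2.imwrite("pics/w1.png",im[:,:,::-1])
E
```

```text
clock: 2.4
tcp_pos: [502.7, 32.2, 260.2]
tcp_rot: [-90.0, 0.0, 83.6]
force: [-0.4, -0.5, -0.4]
finger_gap: 85.1
[502.6502  32.239  260.1846] [-90.0436   0.0069  83.5589] [ -4.6479  16.0449 -16.4847  57.427   -0.0082   1.7932]
```

View pics/w1.png

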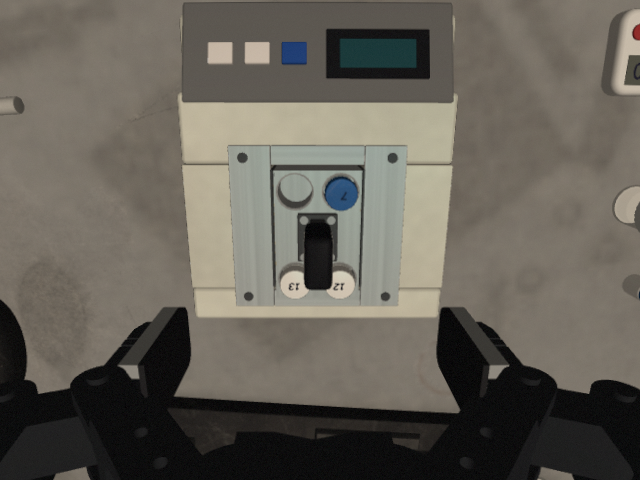

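The wrist view shows the grip at (318,255) and the plate's four screws at (242,158), (392,158), (249,297) and (386,297). The jaws look aligned with it.

```bash
python3 - <<'E'
from h import *
o=manip.get_obs()
im=cv2.imread("pics/w1.png")[130:320,220:420]; cv2.imwrite("pics/w1z.png",cv2.resize(np.clip(im*1.0*1.5+20,0,255).astype(np.uint8),None,fx=3,fy=3,interpolation=2))
S=np.array([onz("wrist",p,69,o) for p in [(392,158),(242,158),(249,297),(386,297)]])
print(S,S.mean(0)); d=(S[3]-S[0]);e=S[2]-S[1];print(np.degrees(np.arctan2(d[1],d[0])),np.degrees(np.arctan2(e[1],e[0])))
y=np.radians(-6.6);c=S.mean(0)[:2]
for z in (136,102):
  P=[[c[0]+a*np.cos(y)-b*np.sin(y),c[1]+a*np.sin(y)+b*np.cos(y),z] for a,b in [(14,7),(14,-7),(-14,-7),(-14,7)]]
  print(proj("wrist",P,o))
E
```

```text
[[462.5966  85.0257  69.    ]
 [451.791   -6.1933  69.    ]
 [543.5766 -16.7048  69.    ]
 [554.4597  74.9112  69.    ]] [503.106   34.2597  69.    ]
-6.283236301000166 -6.533135702564378
[[332.6081 293.1749]
 [304.5283 293.2541]
 [304.0236 239.3812]
 [333.206  239.3001]]
[[329.984  269.272 ]
 [305.6775 269.3399]
 [305.2843 222.148 ]
 [330.4046 222.0784]]
```

View pics/w1z.png

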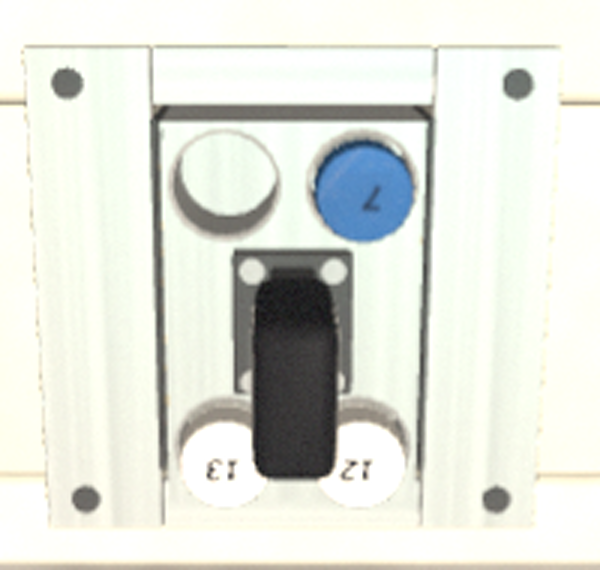

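Three views put the grip at about (501.5, 33.5) with heater yaw -6.5°, so I can descend.

```bash
python3 -m inch '[{"dp":[0.001,0.015,0.001],"dr":[0,0,0],"grip":-1},{"dp":[0.001,0.035,0.001],"dr":[0,0,0],"grip":-1},{"dp":[0.001,0.055,0.001],"dr":[0,0,0],"grip":-1},{"dp":[0.001,0.072,0.001],"dr":[0,0,0],"grip":-1},{"dp":[0.001,0.084,0.001],"dr":[0,0,0],"grip":-0.5},{"dp":[0.001,0.09,0.001],"dr":[0,0,0],"grip":-0.2},{"dp":[0.001,0.09,0.001],"dr":[0,0,0],"grip":0.1}]' 60
python3 - <<'E'
from h import *
o=manip.get_obs();print(o["tcp_pos"],o["tcp_rot"],o["force"])
im=manip.snapshot("wrist");cv2.imwrite("pics/w2.png",im[:,:,::-1])
E
```

```text
clock: 3.15
tcp_pos: [501.5, 33.1, 169.8]
tcp_rot: [-90.0, 0.0, 83.2]
force: [-0.3, -0.0, -0.0]
finger_gap: 43.7
[501.4772  33.0555 169.7816] [-89.9877   0.0112  83.2243] [-0.2576 -0.0239 -0.0234]
```

View pics/w2.png

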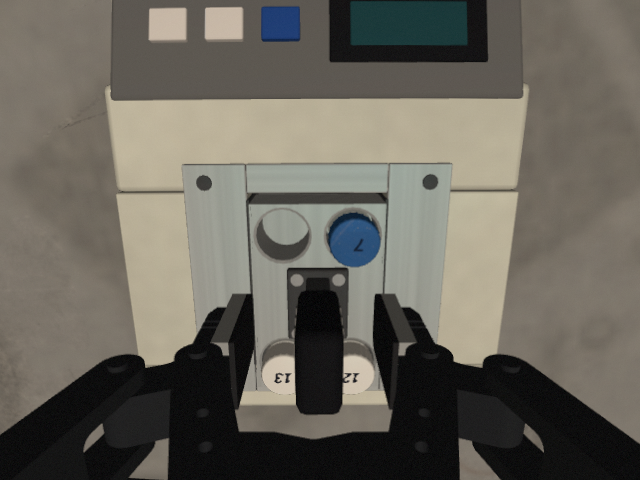

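The fingers straddle the grip plate at about (319,350), with the pads' middle about 1 mm to its right. I'll nudge over and close.

```bash
python3 -m inch '[{"dp":[0.001,0,0],"dr":[0,0,0],"grip":0.3},{"dp":[0.001,0,0],"dr":[0,0,0],"grip":0.5},{"dp":[0.001,0,0],"dr":[0,0,0],"grip":0.8},{"dp":[0.001,0,0],"dr":[0,0,0],"grip":1},{"dp":[0.001,0,0],"dr":[0,0,0],"grip":1},{"dp":[0.001,0,0],"dr":[0,0,0],"grip":1}]' 60
python3 -m inch '[{"dp":[0,0,0],"dr":[0,0,0],"grip":1},{"dp":[0,0,0],"dr":[0,0,0],"grip":1}]' 120
python3 - <<'E'
from h import *
o=manip.get_obs();print(o["tcp_pos"],o["tcp_rot"],o["force"],o["ft_torque"],o["finger_gap"])
im=manip.snapshot("wrist");cv2.imwrite("pics/w3.png",im[:,:,::-1])
E
```

```text
clock: 3.8
tcp_pos: [502.4, 34.4, 171.1]
tcp_rot: [-90.1, -0.0, 83.3]
force: [-0.6, 3.5, 6.0]
finger_gap: 13.3
clock: 4.0
tcp_pos: [502.4, 34.4, 171.2]
tcp_rot: [-90.1, -0.0, 83.3]
force: [-1.5, 1.6, 1.8]
finger_gap: 12.5
[502.3992  34.3842 171.2094] [-90.1232  -0.033   83.2701] [-1.5229  1.5917  1.8423] [0.1622 0.1672 0.1347] 12.50323936152216
```

View pics/w3.png

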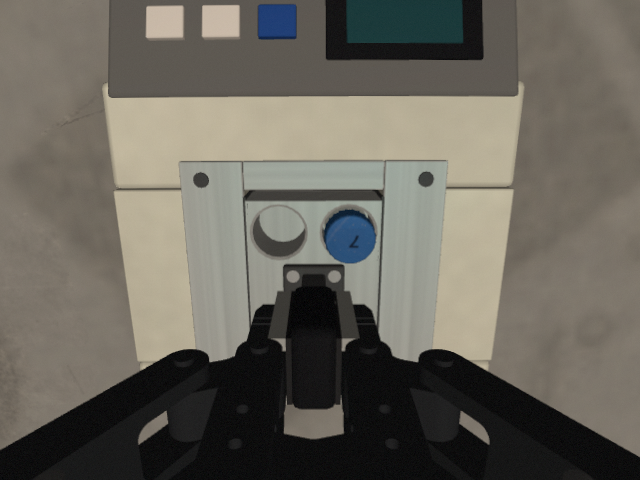

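The fingers have closed on the grip with a 12.5 mm gap. First I rock the left side up.

```bash
python3 -m inch '[{"dp":[-0.0023,-0.0005,0],"dr":[0,0,-0.02],"grip":1},{"dp":[-0.0056,-0.0012,0],"dr":[0,0,-0.05],"grip":1},{"dp":[-0.009,-0.0017,0],"dr":[0,0,-0.08],"grip":1},{"dp":[-0.0113,-0.002,0],"dr":[0,0,-0.1],"grip":1},{"dp":[-0.0124,-0.0022,0],"dr":[0,0,-0.11],"grip":1},{"dp":[-0.0124,-0.0022,0],"dr":[0,0,-0.11],"grip":1}]'
cat > st.py <<'E'
from h import *
import sys
o=manip.get_obs();b=Ro.from_euler("xyz",[-90,0,83.4],degrees=True)
R=Ro.from_euler("xyz",o["tcp_rot"],degrees=True)
print("clock",o["clock"],"tcp",o["tcp_pos"],"rotvec in nominal tool (theta=-z)",(b.inv()*R).as_rotvec(),"\nF",o["force"],"T",o["ft_torque"],"gap",o["finger_gap"])
d=b.inv().apply(o["tcp_pos"]-np.array([502.4,34.4,171.2])); th=-(b.inv()*R).as_rotvec()[2]
# grip-held block: bottom centre relative to TCP rest: 137.2 below
L=137.2
c=np.array([0,0,171.2]) # block frame y,z
y=d[0];z=171.2-d[1]
print("theta %.3f  bottom centre y %.1f z %.1f  left_end z %.1f right_end z %.1f"%(th,y+L*np.sin(th),z-L*np.cos(th),z-L*np.cos(th)+26*np.sin(th),z-L*np.cos(th)-26*np.sin(th)))
if len(sys.argv)>1:
    for n in sys.argv[2:]:
        im=manip.snapshot(n); cv2.imwrite(f"pics/{n}{sys.argv[1]}.png",im[:,:,::-1])
        if n=="side": cv2.imwrite(f"pics/sidez{sys.argv[1]}.png",cv2.resize(im[190:325,255:395,::-1],None,fx=4,fy=4,interpolation=2))
E
python3 st.py 4 side
```

```text
clock: 4.65
tcp_pos: [500.9, 21.7, 173.3]
tcp_rot: [-90.1, -6.4, 83.2]
force: [0.5, 0.4, -3.4]
finger_gap: 12.7
clock 4.65 tcp [500.8782  21.7364 173.2561] rotvec in nominal tool (theta=-z) [-0.002   0.0028 -0.1109] 
F [ 0.5117  0.3941 -3.4475] T [-0.2693 -0.122   0.0795] gap 12.650919906098869
theta 0.111  bottom centre y 2.4 z 36.9  left_end z 39.8 right_end z 34.0
```

View pics/sidez4.png

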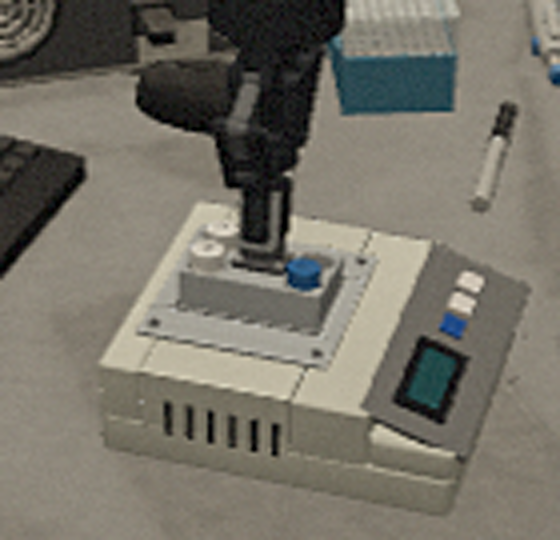

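The force is only 3 N and the block's left side is visibly higher (left face about 9 px tall, 7 before). The heater hasn't moved. I'll compute the next half-rocks.

```bash
cat > pl.py <<'E'
from h import *
import sys
# target theta,u sequence; prints rows (mm, rad) in current tool axes
o=manip.get_obs();b=Ro.from_euler("xyz",[-90,0,83.4],degrees=True)
R=Ro.from_euler("xyz",o["tcp_rot"],degrees=True); ref=np.array([502.4,34.4,171.2])
th0=-(b.inv()*R).as_rotvec()[2]
def tgt(th,u):
    h=113+u
    p=ref+b.apply([-h*np.sin(th),-(58+h*np.cos(th)-171.2),0]); return p,b*Ro.from_rotvec([0,0,-th])
th1,u0,u1=map(float,sys.argv[1:4]); n=int(sys.argv[4]) if len(sys.argv)>4 else 8
for i in range(1,n+1):
    s=i/n; s=s*s*(3-2*s); p,Rt=tgt(th0+(th1-th0)*s,u0+(u1-u0)*s)
    print(R.inv().apply(p-o["tcp_pos"])/1000,(R.inv()*Rt).as_rotvec())
E
python3 pl.py -0.11 2.9 8.6 8
```

```text
[ 0.0009 -0.0002 -0.0001] [ 0.0021 -0.0025  0.0095]
[ 0.0038 -0.0008 -0.0001] [ 0.0021 -0.0025  0.0344]
[ 0.008  -0.0015 -0.0001] [ 0.002  -0.0026  0.0697]
[ 0.0129 -0.0021 -0.0001] [ 0.002  -0.0026  0.1102]
[ 0.0178 -0.0025 -0.    ] [ 0.0019 -0.0026  0.1507]
[ 0.0221 -0.0027 -0.    ] [ 0.0019 -0.0027  0.186 ]
[ 0.0252 -0.0027 -0.    ] [ 0.0019 -0.0027  0.211 ]
[ 0.0264 -0.0027 -0.    ] [ 0.0019 -0.0027  0.2204]
```

```bash
python3 -m inch '[{"dp":[0.001,-0.0002,0],"dr":[0,0,0.01],"grip":1},{"dp":[0.0038,-0.0008,0],"dr":[0,0,0.034],"grip":1},{"dp":[0.008,-0.0015,0],"dr":[0,0,0.07],"grip":1},{"dp":[0.0129,-0.0021,0],"dr":[0,0,0.11],"grip":1},{"dp":[0.0178,-0.0025,0],"dr":[0,0,0.15],"grip":1},{"dp":[0.0221,-0.0027,0],"dr":[0,0,0.186],"grip":1},{"dp":[0.0252,-0.0027,0],"dr":[0,0,0.211],"grip":1},{"dp":[0.0264,-0.0027,0],"dr":[0,0,0.22],"grip":1},{"dp":[0.0264,-0.0027,0],"dr":[0,0,0.22],"grip":1}]'
python3 st.py 5 side wrist; python3 pl.py 0.11 8.6 14.3 8
```

```text
clock: 5.6
tcp_pos: [503.9, 48.0, 178.8]
tcp_rot: [-90.1, 6.3, 83.3]
force: [1.3, -1.5, -5.6]
finger_gap: 12.6
clock 5.6 tcp [503.8865  47.973  178.7922] rotvec in nominal tool (theta=-z) [-0.0016  0.0021  0.11  ] 
F [ 1.2507 -1.5436 -5.6354] T [ 0.0034 -0.3328  0.0275] gap 12.570949467317284
theta -0.110  bottom centre y -1.4 z 42.4  left_end z 39.6 right_end z 45.3
[-0.0012 -0.0003 -0.0001] [ 0.0014 -0.0028 -0.0094]
[-0.0043 -0.0009 -0.0001] [ 0.0014 -0.0028 -0.0342]
[-0.0086 -0.0016 -0.0001] [ 0.0015 -0.0028 -0.0693]
[-0.0137 -0.0022 -0.0001] [ 0.0016 -0.0027 -0.1096]
[-0.0188 -0.0026 -0.0001] [ 0.0016 -0.0027 -0.1498]
[-0.0233 -0.0027 -0.0001] [ 0.0017 -0.0027 -0.1849]
[-0.0265 -0.0027 -0.0002] [ 0.0017 -0.0026 -0.2097]
[-0.0278 -0.0027 -0.0002] [ 0.0017 -0.0026 -0.2191]
```

View pics/sidez5.png

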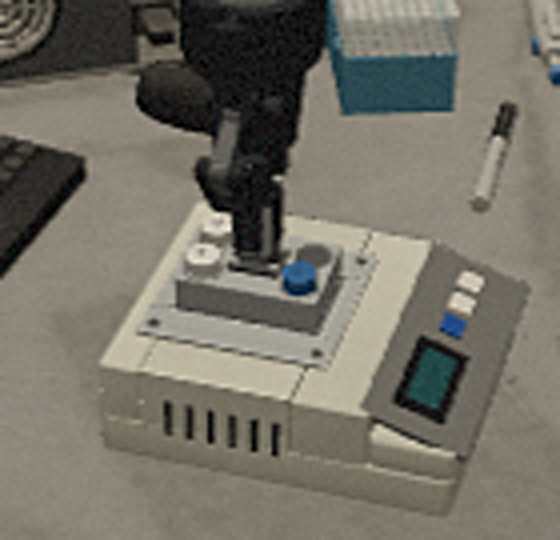

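View pics/wrist5.png

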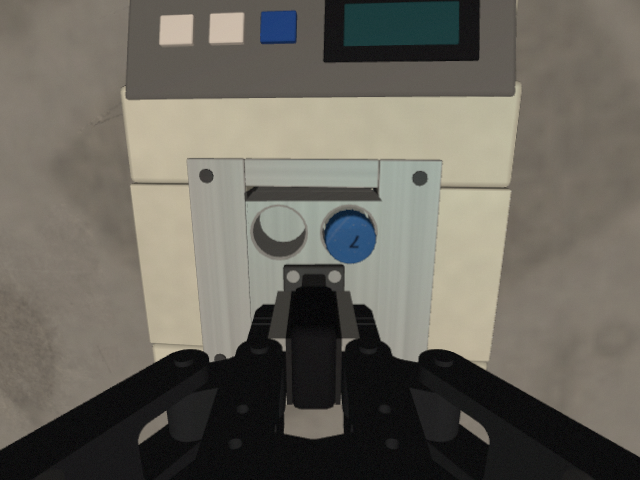

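The block sits fixed in the gripper: its base plate is at (284–344,265), the same as before. Forces are low and the heater hasn't moved. Continuing.

```bash
python3 -m inch '[{"dp":[-0.0012,-0.0003,0],"dr":[0,0,-0.01],"grip":1},{"dp":[-0.0043,-0.0009,0],"dr":[0,0,-0.034],"grip":1},{"dp":[-0.0086,-0.0016,0],"dr":[0,0,-0.07],"grip":1},{"dp":[-0.0137,-0.0022,0],"dr":[0,0,-0.11],"grip":1},{"dp":[-0.0188,-0.0026,0],"dr":[0,0,-0.15],"grip":1},{"dp":[-0.0233,-0.0027,0],"dr":[0,0,-0.185],"grip":1},{"dp":[-0.0265,-0.0027,0],"dr":[0,0,-0.21],"grip":1},{"dp":[-0.0278,-0.0027,0],"dr":[0,0,-0.22],"grip":1},{"dp":[-0.0278,-0.0027,0],"dr":[0,0,-0.22],"grip":1}]'
python3 st.py 6 side wrist; python3 pl.py -0.11 14.3 20 8
```

```text
clock: 6.6
tcp_pos: [500.5, 20.2, 184.4]
tcp_rot: [-90.1, -6.4, 83.2]
force: [2.0, 0.7, -12.9]
finger_gap: 12.5
clock 6.6 tcp [500.4921  20.1747 184.4139] rotvec in nominal tool (theta=-z) [-0.0016  0.0034 -0.1113] 
F [  2.0474   0.6503 -12.9462] T [-0.1566 -0.5722  0.1048] gap 12.52506752762206
theta 0.111  bottom centre y 0.9 z 48.1  left_end z 51.0 right_end z 45.2
[ 0.0012 -0.0003 -0.0003] [ 0.0017 -0.0026  0.0095]
[ 0.0044 -0.0009 -0.0002] [ 0.0017 -0.0026  0.0344]
[ 0.009  -0.0016 -0.0002] [ 0.0017 -0.0026  0.0697]
[ 0.0143 -0.0022 -0.0002] [ 0.0016 -0.0027  0.1102]
[ 0.0197 -0.0025 -0.0002] [ 0.0015 -0.0027  0.1507]
[ 0.0244 -0.0026 -0.0002] [ 0.0015 -0.0027  0.1859]
[ 0.0278 -0.0026 -0.0002] [ 0.0015 -0.0027  0.2109]
[ 0.0291 -0.0026 -0.0002] [ 0.0015 -0.0028  0.2204]
```

View pics/sidez6.png

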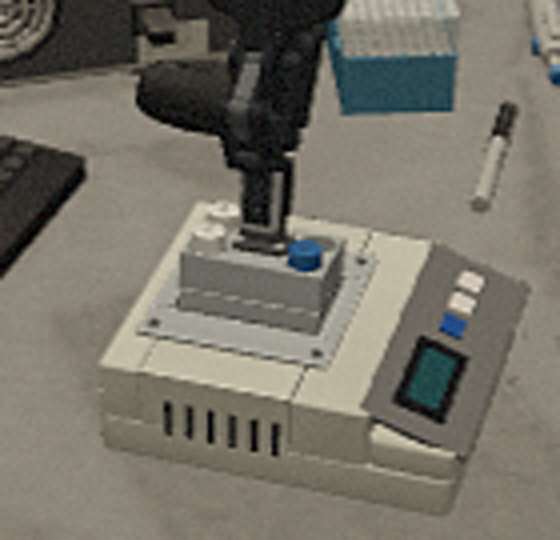

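The block is up about 14 mm and the heater still stands. I'm pulling with 13 N, so I'll rise slightly less per rock.

```bash
python3 -m inch '[{"dp":[0.0012,-0.0002,0],"dr":[0,0,0.01],"grip":1},{"dp":[0.0044,-0.0007,0],"dr":[0,0,0.034],"grip":1},{"dp":[0.009,-0.0013,0],"dr":[0,0,0.07],"grip":1},{"dp":[0.0143,-0.0018,0],"dr":[0,0,0.11],"grip":1},{"dp":[0.0197,-0.002,0],"dr":[0,0,0.15],"grip":1},{"dp":[0.0244,-0.0021,0],"dr":[0,0,0.186],"grip":1},{"dp":[0.0278,-0.0021,0],"dr":[0,0,0.211],"grip":1},{"dp":[0.0291,-0.0021,0],"dr":[0,0,0.22],"grip":1},{"dp":[0.0291,-0.0021,0],"dr":[0,0,0.22],"grip":1}]'
python3 st.py 7 side wrist; python3 pl.py 0.11 19.4 24.9 8
```

```text
clock: 7.6
tcp_pos: [504.0, 49.3, 190.0]
tcp_rot: [-90.1, 6.3, 83.3]
force: [-0.1, -2.4, -4.7]
finger_gap: 12.7
clock 7.6 tcp [503.9842  49.2759 189.9914] rotvec in nominal tool (theta=-z) [-0.0017  0.0021  0.1102] 
F [-0.1152 -2.4203 -4.6994] T [-0.1502 -0.1945  0.0894] gap 12.74783229544515
theta -0.110  bottom centre y -0.1 z 53.6  left_end z 50.8 right_end z 56.5
[-0.0014  0.0002 -0.0002] [ 0.0014 -0.0029 -0.0094]
[-0.0047 -0.0004 -0.0002] [ 0.0014 -0.0028 -0.0343]
[-0.0094 -0.001  -0.0002] [ 0.0015 -0.0028 -0.0694]
[-0.0149 -0.0015 -0.0002] [ 0.0015 -0.0028 -0.1096]
[-0.0205 -0.0018 -0.0002] [ 0.0016 -0.0028 -0.1499]
[-0.0254 -0.0019 -0.0002] [ 0.0016 -0.0027 -0.185 ]
[-0.0288 -0.0019 -0.0002] [ 0.0017 -0.0027 -0.2098]
[-0.0301 -0.0018 -0.0002] [ 0.0017 -0.0027 -0.2192]
```

View pics/sidez7.png

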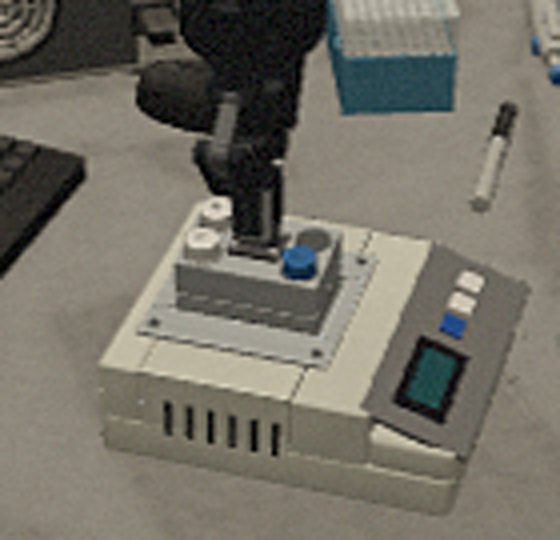

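View pics/wrist7.png

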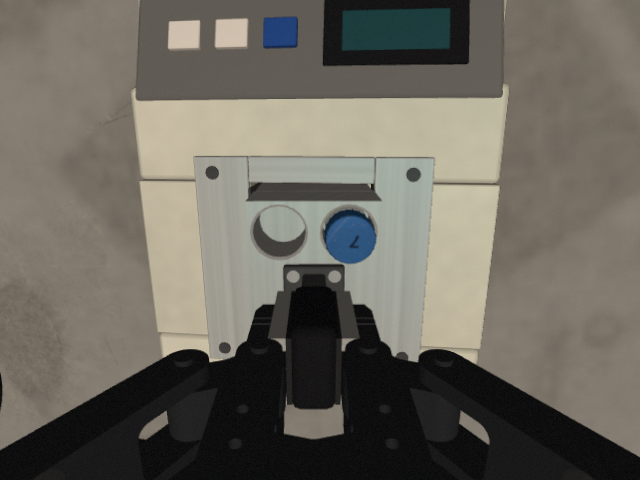

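Still fine: grasp unchanged, heater flat, block up about 20 mm. Next half-rock.

```bash
python3 -m inch '[{"dp":[-0.0014,0,0],"dr":[0,0,-0.01],"grip":1},{"dp":[-0.0047,-0.0005,0],"dr":[0,0,-0.034],"grip":1},{"dp":[-0.0094,-0.0012,0],"dr":[0,0,-0.07],"grip":1},{"dp":[-0.0149,-0.0018,0],"dr":[0,0,-0.11],"grip":1},{"dp":[-0.0205,-0.0022,0],"dr":[0,0,-0.15],"grip":1},{"dp":[-0.0254,-0.0023,0],"dr":[0,0,-0.185],"grip":1},{"dp":[-0.0288,-0.0023,0],"dr":[0,0,-0.21],"grip":1},{"dp":[-0.0301,-0.0023,0],"dr":[0,0,-0.22],"grip":1},{"dp":[-0.0301,-0.0023,0],"dr":[0,0,-0.22],"grip":1}]'
python3 st.py 8 side; python3 pl.py -0.11 25.2 30.5 8
```

```text
clock: 8.6
tcp_pos: [500.5, 20.3, 195.7]
tcp_rot: [-90.1, -6.7, 83.2]
force: [1.9, 8.9, -5.6]
finger_gap: 12.8
clock 8.6 tcp [500.5146  20.292  195.7468] rotvec in nominal tool (theta=-z) [-0.0022  0.0028 -0.1163] 
F [ 1.8512  8.9196 -5.6078] T [ 2.3687 -0.508   0.035 ] gap 12.839290064889576
theta 0.116  bottom centre y 1.7 z 59.5  left_end z 62.5 right_end z 56.5
[-0.0006  0.     -0.0003] [ 0.0023 -0.0025  0.0097]
[ 0.0029 -0.0005 -0.0003] [ 0.0023 -0.0025  0.0353]
[ 0.008  -0.0011 -0.0003] [ 0.0022 -0.0025  0.0715]
[ 0.0139 -0.0015 -0.0002] [ 0.0022 -0.0026  0.113 ]
[ 0.0198 -0.0017 -0.0002] [ 0.0021 -0.0026  0.1545]
[ 0.0251 -0.0016 -0.0002] [ 0.0021 -0.0027  0.1907]
[ 0.0288 -0.0015 -0.0002] [ 0.002  -0.0027  0.2163]
[ 0.0302 -0.0014 -0.0002] [ 0.002  -0.0027  0.226 ]
```

View pics/sidez8.png

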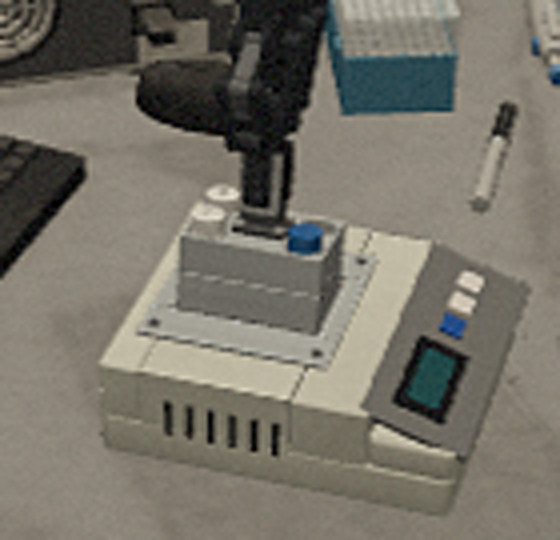

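Sideways force is now 9 N: the left edge (z about 62.5) has cleared its spring at 58 and the right one is nearly out. Rather than rock back down on the left, I level out and rise. That lifts the right side clear.

```bash
python3 pl.py 0 25.2 30.5 8
```

```text
[-0.0013  0.     -0.0003] [ 0.0023 -0.0024  0.005 ]
[ 0.0005 -0.0005 -0.0003] [ 0.0023 -0.0025  0.0181]
[ 0.0032 -0.0013 -0.0003] [ 0.0023 -0.0025  0.0367]
[ 0.0062 -0.0022 -0.0003] [ 0.0022 -0.0025  0.058 ]
[ 0.0093 -0.0029 -0.0003] [ 0.0022 -0.0025  0.0793]
[ 0.012  -0.0035 -0.0003] [ 0.0022 -0.0026  0.0978]
[ 0.0139 -0.0039 -0.0003] [ 0.0022 -0.0026  0.111 ]
[ 0.0146 -0.0041 -0.0002] [ 0.0022 -0.0026  0.116 ]
```

```bash
python3 -m inch '[{"dp":[0,0,0],"dr":[0,0,0.005],"grip":1},{"dp":[0.0012,-0.0005,0],"dr":[0,0,0.018],"grip":1},{"dp":[0.0035,-0.0013,0],"dr":[0,0,0.037],"grip":1},{"dp":[0.0063,-0.0022,0],"dr":[0,0,0.058],"grip":1},{"dp":[0.0093,-0.0029,0],"dr":[0,0,0.079],"grip":1},{"dp":[0.012,-0.0035,0],"dr":[0,0,0.098],"grip":1},{"dp":[0.0139,-0.0039,0],"dr":[0,0,0.111],"grip":1},{"dp":[0.0146,-0.0041,0],"dr":[0,0,0.116],"grip":1},{"dp":[0.0146,-0.0041,0],"dr":[0,0,0.116],"grip":1}]'
python3 st.py 9 side wrist
```

```text
clock: 9.55
tcp_pos: [502.2, 34.3, 201.5]
tcp_rot: [-90.1, 0.0, 83.3]
force: [0.8, -0.6, -5.0]
finger_gap: 12.4
clock 9.55 tcp [502.1629  34.3466 201.5276] rotvec in nominal tool (theta=-z) [-0.002   0.0026  0.0001] 
F [ 0.7722 -0.6347 -5.0477] T [-0.0139 -0.005  -0.022 ] gap 12.437240931622668
theta -0.000  bottom centre y -0.1 z 64.3  left_end z 64.3 right_end z 64.3
```

View pics/sidez9.png

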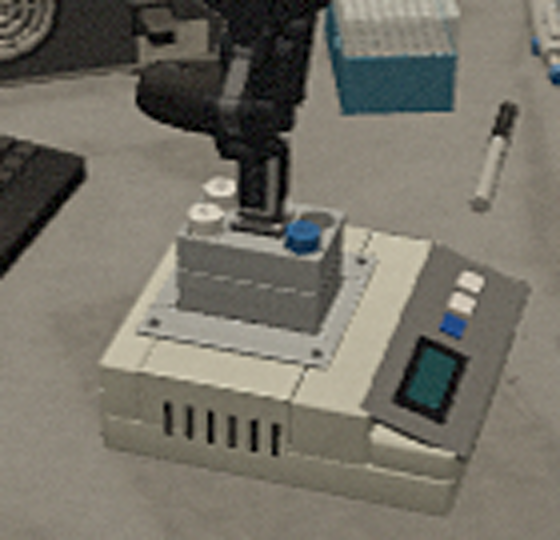

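View pics/wrist9.png

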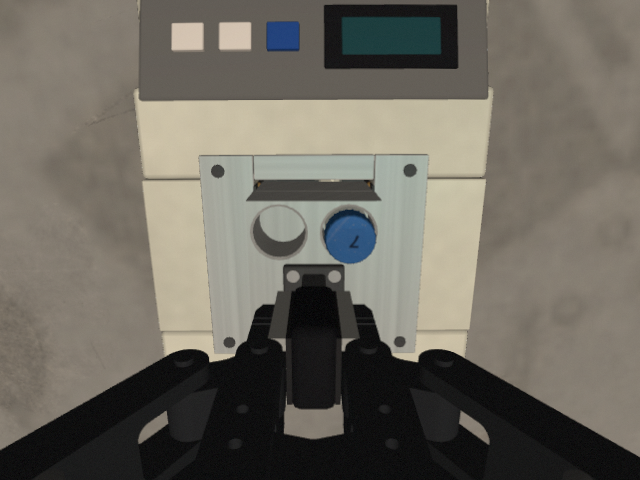

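The force is down to the block's weight (5 N) with no moment, so it's free and level at z of about 64. Lift about 33 mm.

```bash
python3 -m inch '[{"dp":[0,-0.002,0],"dr":[0.002,-0.002,0],"grip":1},{"dp":[0,-0.006,0],"dr":[0.002,-0.002,0],"grip":1},{"dp":[0,-0.011,0],"dr":[0.002,-0.002,0],"grip":1},{"dp":[0,-0.017,0],"dr":[0.002,-0.002,0],"grip":1},{"dp":[0,-0.023,0],"dr":[0.002,-0.002,0],"grip":1},{"dp":[0,-0.028,0],"dr":[0.002,-0.002,0],"grip":1},{"dp":[0,-0.031,0],"dr":[0.002,-0.002,0],"grip":1},{"dp":[0,-0.033,0],"dr":[0.002,-0.002,0],"grip":1},{"dp":[0,-0.033,0],"dr":[0.002,-0.002,0],"grip":1},{"dp":[0,-0.033,0],"dr":[0.002,-0.002,0],"grip":1}]'
python3 st.py 10 side wrist top
```

```text
clock: 10.65
tcp_pos: [502.0, 34.2, 234.3]
tcp_rot: [-90.0, -0.0, 83.3]
force: [0.9, 0.0, -5.0]
finger_gap: 12.5
clock 10.65 tcp [501.9582  34.2212 234.3017] rotvec in nominal tool (theta=-z) [ 0.0004  0.0009 -0.0002] 
F [ 0.9442  0.0373 -4.9642] T [-0.0198  0.0346 -0.0023] gap 12.544679984842086
theta 0.000  bottom centre y -0.2 z 97.1  left_end z 97.1 right_end z 97.1
```

View pics/sidez10.png

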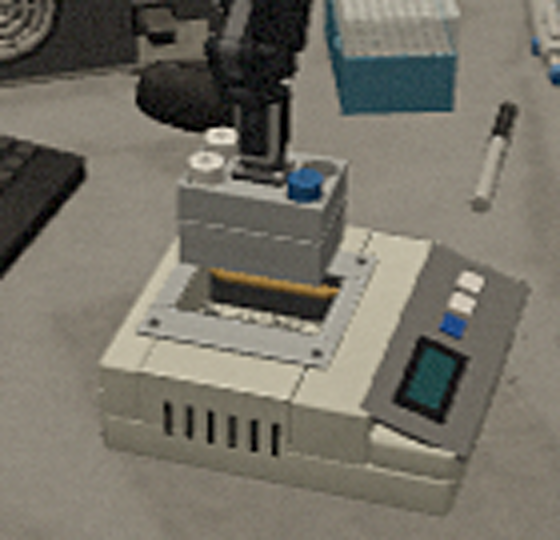

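View pics/wrist10.png

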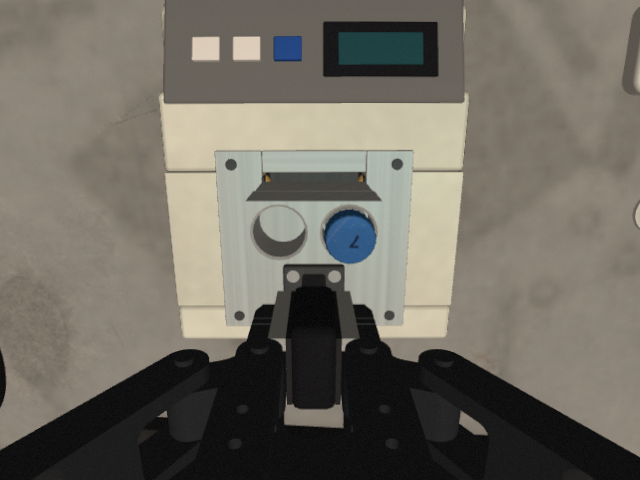

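The block hangs level, clear over its open well (well visible at about (270,300) in the zoomed side view), with the heater in place. I'll settle briefly, check the rest, and hand in.

```bash
python3 -m inch '[{"dp":[0,0,0],"dr":[0,0,0],"grip":1},{"dp":[0,0,0],"dr":[0,0,0],"grip":1},{"dp":[0,0,0],"dr":[0,0,0],"grip":1}]'
python3 - <<'E'
from h import *
o=manip.get_obs()
S=np.array([onz("wrist",p,69,o) for p in [(397,164),(231,164),(239.5,315),(389,315)]]);print(S.mean(0))
a=cv2.imread("pics/top0.png").astype(int);b=cv2.imread("pics/top10.png").astype(int)
for nm,(x,y,w,h) in dict(jar=(178,218,28,26),timer=(172,260,35,32),vial=(182,195,18,16),tips=(415,228,75,52),marker=(375,283,62,18)).items(): print(nm,abs(a-b)[y:y+h,x:x+w].mean())
E
python3 st.py; python3 -c "
from plant import manip
print(manip.job_done())"
```

```text
clock: 11.1
tcp_pos: [501.9, 34.2, 234.2]
tcp_rot: [-90.0, -0.0, 83.3]
force: [0.5, 0.2, -5.3]
finger_gap: 12.8
[502.5052  34.376   69.    ]
jar 42.90384615384615
timer 71.16845238095237
vial 24.488425925925927
tips 20.674017094017096
marker 18.793906810035843
clock 11.1 tcp [501.9093  34.2152 234.1697] rotvec in nominal tool (theta=-z) [ 0.0007  0.0009 -0.0001] 
F [ 0.5374  0.1736 -5.2549] T [0.0038 0.0554 0.0057] gap 12.826179814031557
theta 0.000  bottom centre y -0.2 z 97.0  left_end z 97.0 right_end z 97.0
the job is handed in; nothing more can be done
None
```

View pics/top10.png

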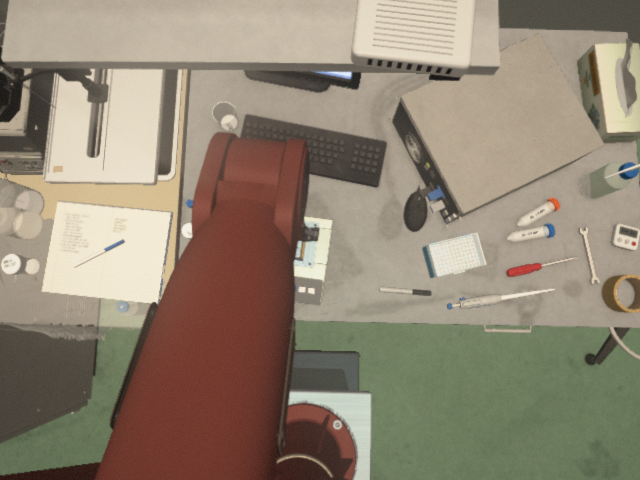

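View pics/side10.png

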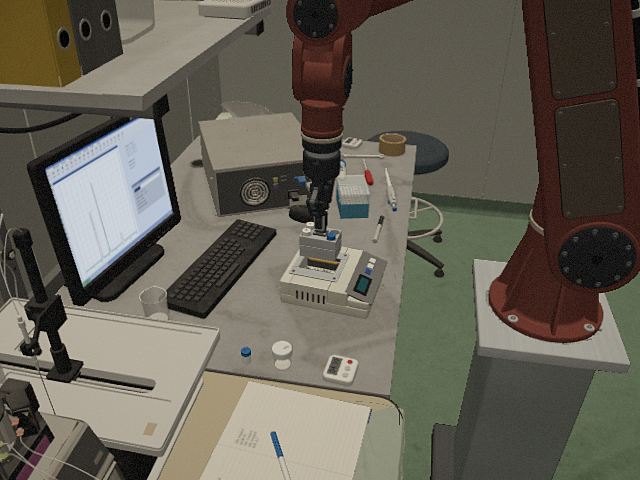

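The block is out of the well. I handed the job in at about 11 s of the 40 s with the gripper still holding the block level over the well; no verdict was reported.

**What I did:** I took the block by its lifting grip and rocked it five half-turns of about ±0.11 rad, left side first. By then the left side was clear of its spring. Levelling the block freed the right side, and I lifted it another 33 mm. The estimated edge heights were 39.8 mm left and 34.0 mm right after the first rock. They passed 46 mm on both sides while the block was still in the well.

**Last checks:**
- **Block:** its underside is about 28 mm above the top plate by arm measurement. It is about 1 mm off the well's centre and tilted under 0.002 rad.
- **Grip and contact:** the force is only the block's weight, about 5 N, and the moment is near zero. The peak pull I read was 13 N, below the 20 N that lifts the heater.
- **Heater:** it stands flat. Its plate centre measures (502.5, 34.4) mm against (503.1, 34.3) at the start.
- **Bystanders:** all are where they were in the side picture.

**One check disagreed:** comparing the top pictures pixel by pixel gave large differences around the bystanders. The arm now covers the jar, timer and loose vial in that view. The tip box and marker also differed, but they stand at the same pixels as before. I relied on the side view instead.

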